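# Release the dry box's sprung latch and open the lid

### The arm

A 7-joint arm with a two-finger parallel gripper is mounted at the origin on the work surface. World frame = base frame: x ahead of the robot, y to its left, z up, the work surface at z = 0. Lengths are in m, angles in rad, forces in N, time in s.
With the tool pointing down it reaches from about 0.4 to 0.85 m from the base axis. Payload 4.5 kg.
Tool frame: the origin (TCP) lies at the centre of the arm's flange, where the gripper is bolted on; the fingertips stand r.tcp_to_tips ahead of it and the grasp point (between the pads) lies 147 mm ahead of it (r.tcp_to_tips is the distance from the TCP to the fingertips, in m); x points along the fingers, y is the direction in which the jaws open and shut, and the axes are right-handed (so a half turn about x gives the same grasp; the last joint's range is limited). The gripper opens to 88 mm and grips with 3 to 60 N. Pads are 18 mm wide; open, the fingers measure 123 mm over their backs; the gripper's body (75 mm by 187 mm) begins 45 mm behind the grasp point.
Start: joints at [0.034, 0.689, -0.195, 1.565, 0.157, 0.902, -0.215], TCP at [0.625, 0, 0.405] pointing down, gripper open.
Joint ranges: [-3.01, 3.01], [-0.46, 2.08], [-1.47, 1.51], [0.13, 2.56], [-1, 4.14], [0.04, 2.09], [-2.66, 2.66]. Speed limits (rad/s): [2.57, 2.57, 3.14, 3.14, 3.14, 3.14, 3.14].

### API

Orientations are given as a unit quaternion [x, y, z, w].
In Python, from plant import r, eyes gives the robot as it stands.
- The arm moves only by the tool carry_out, never from a script. Its argument "targets" is text: rows parted by semicolons, each of 5 numbers parted by spaces: the opening, from 0 (shut) to 1 (fully open), then the shift along the tool's x, y, z in mm, then the turn about the tool's x in rad. A call has 1 to 20 rows; each row shifts and turns the commanded pose from where the row before left it, along the tool's axes as they then stand; what a row does not reach is not made up. A row lasts 1/12 s, in which the tool goes at most 41.7 mm and 7.16 degrees, less where a joint would pass 70% of its speed; a pose out of reach is approached as far as the arm can. A call is refused whole if a number of a shift passes 41.7 or a number of a turn 0.125, either way. A call with a gripper value outside its range is refused whole. The fingers move at their own pace and stop on an object; "force" is the grip in N (left out, the last holds). Time passes only in rows, so rows that do not move let the fingers close. It gives the time, the measured TCP pose, the force and the opening at its end, in the units of the state.
- r.get_state(): the state, without advancing time (a new reading comes with each control period).
- eyes.snapshot(name): name is "scene" or "side" or "wrist"; returns (picture, depth): 400x640x3 uint8, blue, green, red; 400x640 float32, m along the optical axis (not along the pixel's ray), 0 where there is no reading.
- eyes.camera_params(name): a dict with "intrinsics" (3x3 intrinsics, pixels), "rvec" (rotation vector, rad) and "tvec" (3), from world to camera coordinates, as OpenCV has them; the wrist camera has in their place "T_tool_cam" (4x4, takes a point from camera to tool coordinates, whose origin is the TCP and whose axes are the tool frame's). Camera axes: x right, y down, z forward; pixel columns grow to the right and rows downward; lengths in m; the calibration is good to about 2 mm. A picture is of the moment at which its call begins: read the wrist's pose just before it. camera_params takes no time and is no camera call.
- r.finish_job(): hands the job in, once; it reports no verdict.
The state is a dict: "clock": time; "q": joint angles; "qd": joint speeds; "joint_torque": joint torques, N m; "tool_pos": TCP position; "eef_rot": TCP orientation; "contact_force": force on the tool from outside, world axes, zero at the start; "moment": the same for the moment, N m; "opening": opening from 0.0 (shut) to 1.0 (fully open).
Only numpy, scipy, OpenCV 4.12 (cv2) and the standard library are available. Lean on these libraries where they do the work, as an engineer would, in place of code of your own. Each camera call takes 0.05 s, during which the arm holds its last target.

### The job

The black dry box is held shut by the orange sprung latch knob on its front. Pull the knob up, turn it anticlockwise (seen from above) until it drops fully home into its second notch, without forcing it, let go, and then lift the lid by its bar handle to well over 45 degrees, where it stays by itself; leave the knob in its new notch and the other things on the shelf alone.

Things in the scene. Friction and masses are not known exactly. Their poses are not given: they have to be found in the camera images.
- dry_box: black plastic dry box, fixed to the shelf: 160 (its x) by 240 (its y) by 100 mm high, 109 mm with the lid shut. Origin: centre of its underside; x points from the latch side to the hinge side, z up. The latch knob stands on a bracket outside the front (-x) wall at x -106.5, y +55 mm, its axis vertical; the shut lid's edge is 25 mm from that axis
- knob_grip (a point): on the knob's axis at the height to grip. The orange wing to pinch is 36 mm long (point x), 12 mm thick (point y), 34 mm tall: its top is 11 mm above this point, its foot 23 mm below, on a round 24 mm hub. Within 40 mm of the axis nothing else comes higher than the wing's foot. Axes turn and rise with the knob, z up
- tongue_tip (a point): tip of the knob's orange tongue (9 mm wide, 4 mm thick, reaching 31 mm from the axis along the knob's +x, 29 mm below the grip point). Latched, it lies 1.5 mm over the lid's edge and blocks the lid. Pushing it against the lid with over 25 N damages it
- pin_tip (a point): tip of the orange 5 mm square pin under the knob, opposite the tongue, 28.5 mm from the axis. It sits in a 7 mm wide notch of an aluminium crown of 15 to 25 mm radius. Forcing it against a notch wall with over 25 N (0.5 N m on the knob) damages it
- plunger (a joint): how far the knob is pulled up, m: 0 fully home, 0.014 end stop. A spring pulls it down, 4.5 N at 0, 7 N at 0.010. It turns only when up by more than 0.0075. Let down between notches, the pin rests on the crown's flat top at about 0.0075 and slides there as the knob is turned, even by loosely held fingers; over a notch the spring snaps it down to 0
- knob (a joint): turn of the knob, rad, anticlockwise from above: 0 (within 0.03) in the first notch. The second notch is on an adjustable sector, between 0.85 and 1.4 at a place that is not measured, to be found by feel; it catches within about 0.05 either way, and there the tongue is clear of the lid. End stop at 1.62; no third notch
- lid_handle (a point): middle of the lid's handle: a round aluminium bar 10 mm thick along the box's y, 70 mm between the centres of its two posts, 30 mm above the lid's top, 27 mm from the lid's front edge. The bar can turn in a pinch as the lid swings
- lid_hinge (a point): point on the lid's hinge axis at the far side of the box, in line with the handle; the axis runs along the box's y. The shut handle lies 135 mm nearer the front and 38 mm higher than it
- lid (a joint): lid angle, rad: 0 shut, grows as it opens, 1.9 end stop. A stiff hinge keeps it where it is left; lifting takes about 3 to 5 N at the handle
- step_rings: three stepped aluminium rings nested together, 82 mm across, 24 mm high, a bystander; origin under its centre
- lens_hood: grey lens hood standing on its narrow end, 88 mm across, 45 mm high, a bystander; origin under its centre
- filter_tin_center (a point): round steel filter tin on its side, 76 mm across, 24 mm wide, a bystander; its centre
- zoom_lens: black lens standing up, 74 mm across, 85 mm high, a bystander; origin under its centre
- silica_can: can of drying agent, 60 mm across, 90 mm high, a bystander; origin under its centre
- lens_brush: lens brush lying down, a bystander
- card_case: blue memory card case, 75 by 110 by 22 mm, a bystander; origin under its centre

How it is judged:
On the way, in this order (a step that is already met when the one before it is completed fails the run):
1. the knob has dropped fully home in the second notch, the lid still shut (value of joint plunger below 0.002 m and value of joint knob above 0.7 rad and value of joint lid below 0.1 rad), for 0.3 s.
2. the lid is raised past 45 degrees (value of joint plunger below 0.002 m and value of joint knob above 0.7 rad and value of joint lid above 0.79 rad), for 0.2 s.
At the end, for the whole second after the job is handed in: The knob is home in the second notch (pulled up less than 2 mm, turned more than 0.7 rad), the lid stands open by more than 0.79 rad (45 degrees) at rest, and the robot has let go (all of step 2 and velocity of joint lid below 0.05 rad/s); the robot touches nothing.
It fails at once if the latch is forced: more than 25 N between the knob's pin or tongue and the box or lid (contact force between knob and dry_box above 25 N).
It fails at once if a bystander is pushed by more than 30 mm (distance of any of step_rings, lens_hood, filter_tin_center, zoom_lens, silica_can, lens_brush, card_case from where it was at the start of the episode above 0.03 m).
It also fails if it takes over 67 s, if anything falls off the work surface, if the arm or the gripper's body presses on something with over 40 N, if the wrist force passes 120 N, or if a joint passes its speed limit or range.

## Working session

There is one attempt and no reset: what is moved stays moved. The work goes in short steps, Python scripts to look and compute and a tool call to move; the robot and the scene stay as the last step left them, time stands still between calls to the robot, and variables do not carry over. Pictures are saved under pics/ and viewed, and the job is handed in when it is done.

Besides the shell and the picture viewer there is one more tool, called after ">>>" as name(argument=value, ...) on one line, values as JSON. carry_out: Moves the arm, as the interface text tells. Its arguments: {"type":"object","properties":{"targets":{"type":"string"},"force":{"type":"number"}},"required":["targets"]}

```bash
mkdir -p pics; ls
python3 - <<'E'
from plant import r,eyes
import cv2,numpy as np
s=r.get_state();print(s, r.tcp_to_tips)
for n in("scene","side","wrist"):
    p,d=eyes.snapshot(n);cv2.imwrite(f"pics/{n}0.png",p);np.save(f"{n}0.npy",d);np.save(f"{n}0p.npy",p)
    print(n,eyes.camera_params(n))
E
```

```text
pics
{'clock': 0.0, 'q': array([ 0.03383006,  0.69001832, -0.19449922,  1.56635319,  0.15725715,
        0.90253503, -0.21509624]), 'qd': array([ 1.94637925e-04, -6.60580977e-07, -1.96392207e-05, -4.03209084e-04,
       -1.46076864e-03, -2.38334642e-04, -9.16342164e-04]), 'joint_torque': array([ 3.38560185e-04, -5.27571630e+01, -1.26686912e+00, -1.53434461e+01,
       -5.26333472e-02,  6.56995355e-03,  1.65937727e-04]), 'tool_pos': array([ 6.24662256e-01, -4.92767246e-05,  4.03885502e-01]), 'eef_rot': array([-0.49948398, -0.50045649,  0.50050492, -0.49955367]), 'contact_force': array([ 0.18093087, -0.46522239,  0.7610595 ]), 'moment': array([ 0.02511723,  0.0217989 , -0.00879003]), 'opening': 0.9986610717615437} 0.166
scene {'intrinsics': array([[371.72800612,   0.        , 325.218813  ],
       [  0.        , 371.72800612, 196.10788966],
       [  0.        ,   0.        ,   1.        ]]), 'rvec': array([ 2.01121975,  1.61958374, -0.55826087]), 'tvec': array([-0.08461696, -0.38889899,  1.6394928 ])}
side {'intrinsics': array([[496.92391348,   0.        , 323.921321  ],
       [  0.        , 496.92391348, 211.29146443],
       [  0.        ,   0.        ,   1.        ]]), 'rvec': array([ 1.03494433, -2.44045214,  1.0062201 ]), 'tvec': array([0.37483585, 0.38600653, 1.55565165])}
wrist {'intrinsics': array([[311.85248049,   0.        , 319.82925197],
       [  0.        , 311.85248049, 200.61834762],
       [  0.        ,   0.        ,   1.        ]]), 'T_tool_cam': array([[ 6.32095169e-04, -3.04548591e-01,  9.52496591e-01,
         2.05894272e-02],
       [ 9.99998756e-01,  1.56892399e-03, -1.61975166e-04,
        -8.08457503e-04],
       [-1.44506544e-03,  9.52495509e-01,  3.04549204e-01,
        -7.86245317e-02],
       [ 0.00000000e+00,  0.00000000e+00,  0.00000000e+00,
         1.00000000e+00]])}
```

View pics/scene0.png

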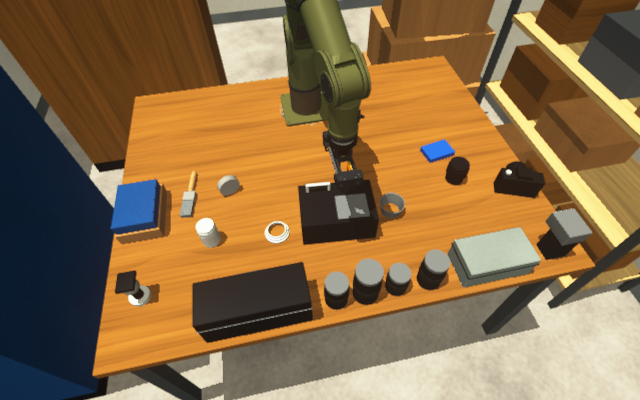

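View pics/side0.png

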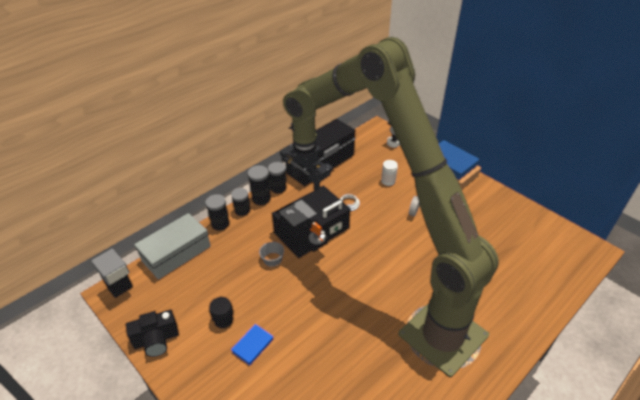

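View pics/wrist0.png

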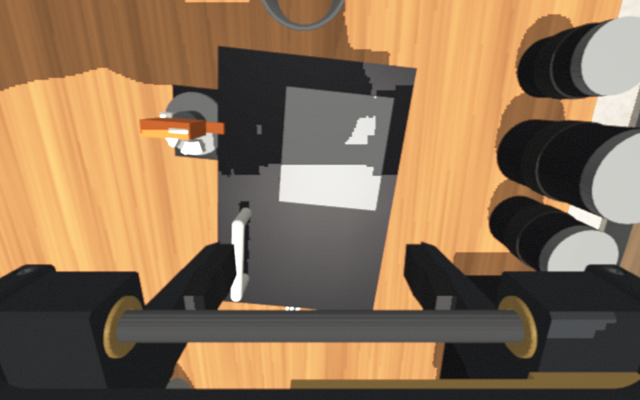

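The wrist view shows the orange wing at about (180,128), with its tongue towards (222,128) over the lid's edge. The handle bar runs from (245,212) to (236,297), and the lid corners are near (219,47), (416,68) and (219,300).

```bash
cat > h.py <<'E'
import numpy as np,cv2
from scipy.spatial.transform import Rotation as R
from plant import r,eyes
def cam(n,s=None):
    c=eyes.camera_params(n);K=c["intrinsics"]
    if n=="wrist":
        T=np.eye(4);T[:3,:3]=R.from_quat(s["eef_rot"]).as_matrix();T[:3,3]=s["tool_pos"];T=T@c["T_tool_cam"]
    else:
        T=np.eye(4);Rm=cv2.Rodrigues(c["rvec"])[0];T[:3,:3]=Rm.T;T[:3,3]=-Rm.T@c["tvec"]
    return K,T
def pts(K,T,uv,d):
    uv=np.atleast_2d(uv).astype(float);d=np.asarray(d).reshape(-1)
    p=np.c_[(uv[:,0]-K[0,2])/K[0,0]*d,(uv[:,1]-K[1,2])/K[1,1]*d,d]
    return p@T[:3,:3].T+T[:3,3]
def onplane(K,T,uv,z):
    uv=np.atleast_2d(uv).astype(float)
    v=np.c_[(uv[:,0]-K[0,2])/K[0,0],(uv[:,1]-K[1,2])/K[1,1],np.ones(len(uv))]@T[:3,:3].T
    return T[:3,3]+v*((z-T[2,3])/v[:,2])[:,None]
def proj(K,T,P):
    q=(np.atleast_2d(P)-T[:3,3])@T[:3,:3];return q[:,:2]/q[:,2:]*[K[0,0],K[1,1]]+[K[0,2],K[1,2]]
E
python3 - <<'E'
from h import *
np.set_printoptions(precision=4,suppress=True)
s=r.get_state();print(R.from_quat(s["eef_rot"]).as_matrix())
K,T=cam("wrist",s);d=np.load("wrist0.npy");p=np.load("wrist0p.npy")
print("corners z.109",onplane(K,T,[[219,47],[416,68],[219,300],[374,309]],.109))
hsv=cv2.cvtColor(p,cv2.COLOR_BGR2HSV)
m=(hsv[...,0]<16)&(hsv[...,1]>190)&(hsv[...,2]>90)
m[:, :130]=0;m[:,230:]=0;m[:105]=0;m[150:]=0
v,u=np.nonzero(m);P=pts(K,T,np.c_[u,v],d[v,u]);ok=d[v,u]>0
P=P[ok]
for lo,hi in((.04,.08),(.08,.1),(.1,.11),(.11,.13),(.13,.15),(.15,.2)):
    q=P[(P[:,2]>lo)&(P[:,2]<hi)]
    if len(q):print(lo,len(q),q.min(0),q.max(0),q.mean(0))
# handle
H=pts(K,T,*[(lambda a:(a,d[a[:,1],a[:,0]]))(np.array([[246,213],[240,235],[239,255],[238,275],[236,295]]))][0])
print("handle",H)
# lid sample
a=np.array([[240,80],[260,180],[330,100],[330,180],[350,250],[280,280]]);print("lid",pts(K,T,a,d[a[:,1],a[:,0]]))
E
```

```text
[[-0.0014  1.      0.    ]
 [-0.0001  0.     -1.    ]
 [-1.     -0.0014  0.0001]]
corners z.109 [[ 0.5428  0.1195  0.109 ]
 [ 0.7015  0.1042  0.109 ]
 [ 0.5198 -0.1169  0.109 ]
 [ 0.68   -0.1274  0.109 ]]
0.11 196 [0.509  0.0524 0.1105] [0.5413 0.0648 0.1298] [0.5329 0.0573 0.1159]
0.13 175 [0.498  0.0524 0.1303] [0.5289 0.0655 0.15  ] [0.5221 0.0608 0.1411]
0.15 350 [0.4939 0.0532 0.1501] [0.5286 0.0653 0.1537] [0.5091 0.0621 0.1516]
handle [[ 0.5571 -0.0176  0.1199]
 [ 0.5562 -0.0294  0.1416]
 [ 0.5541 -0.0479  0.1422]
 [ 0.5518 -0.0673  0.1425]
 [ 0.5484 -0.0876  0.1426]]
lid [[ 0.5574  0.0949  0.1078]
 [ 0.569   0.0099  0.1073]
 [ 0.6319  0.0793  0.1086]
 [ 0.6327  0.0103  0.1086]
 [ 0.653  -0.06    0.1082]
 [ 0.5834 -0.0939  0.1078]]
```

Run:
```python
import cv2,numpy as np
p=np.load("wrist0p.npy");cv2.imwrite("pics/w0crop.png",cv2.resize(p[80:320,120:280],None,fx=2.5,fy=2.5,interpolation=2) )
```

```text
(no output)
```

View pics/w0crop.png

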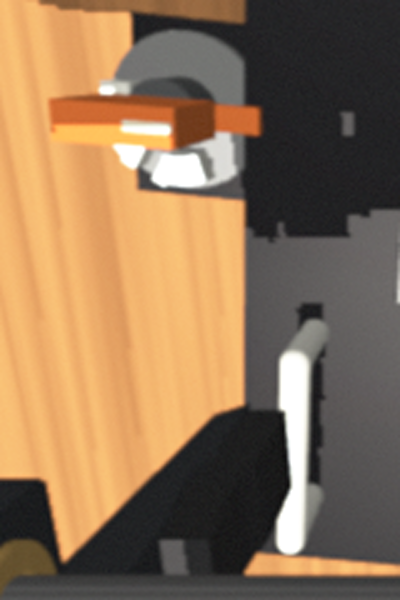

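The wing centre comes out at (0.511, 0.060) with its top at z 0.1515. From the lid corners, box yaw is about -0.093, which predicts the knob at (0.510, 0.060), so the two agree. Next I move above the knob and turn the jaws across the wing.

>>> carry_out(targets="0.5 10 -28.4 -15 0;0.5 20 -28.4 -15 0;0.5 20 -28.4 -15 0;0.5 15 -28.4 -15 0;0.5 0 0 0 0.119;0.5 0 0 0 0.119;0.5 0 0 0 0.119;0.5 0 0 0 0.119;0.5 0 0 0 0.119;0.5 0 0 0 0.119;0.5 0 0 0 0.119;0.5 0 0 0 0.119;0.5 0 0 0 0.119;0.5 0 0 0 0.119;0.5 0 0 0 0.119;0.5 0 0 0 0.119;0.5 0 0 0 0.119;0.5 0 0 0 0.116;0.5 0 0 0 0;0.5 0 0 0 0", force=20)

```text
clock: 1.82
tool_pos: [0.5114, 0.0602, 0.3396]
eef_rot: [-0.706, 0.031, 0.707, 0.031]
contact_force: [-0.3, 0.5, -0.2]
opening: 0.501
```

```bash
cat > look.py <<'E'
from h import *
import sys
np.set_printoptions(precision=4,suppress=True)
s=r.get_state();Rm=R.from_quat(s["eef_rot"]).as_matrix()
print(s["clock"],"pos",s["tool_pos"],"yaw tool y",np.arctan2(Rm[1,1],Rm[0,1]),"x axis",Rm[:,0],"F",s["contact_force"],"M",s["moment"],"op",s["opening"],"q",s["q"])
p,d=eyes.snapshot("wrist")
if len(sys.argv)>1: cv2.imwrite(f"pics/{sys.argv[1]}.png",p)
K,T=cam("wrist",s)
hsv=cv2.cvtColor(p,cv2.COLOR_BGR2HSV)
m=((hsv[...,0]<16)&(hsv[...,1]>190)&(hsv[...,2]>90)&(d>0)).astype(np.uint8)
v,u=np.nonzero(m);P=pts(K,T,np.c_[u,v],d[v,u])
g=s["tool_pos"]+Rm[:,0]*.147
k=(np.hypot(P[:,0]-.511,P[:,1]-.06)<.045)&(P[:,2]>.1);P=P[k]
if len(P):
    zt=np.percentile(P[:,2],97);W=P[P[:,2]>zt-.004]
    rc=cv2.minAreaRect((W[:,:2]*1000).astype(np.float32))
    c,sz,a=rc
    a=np.deg2rad(a if sz[0]>sz[1] else a-90)
    print("wing top z",zt,"n",len(W),"centre",np.array(c)/1000,"size",sz,"yaw",a,"grasp pt",g)
    lo=P[P[:,2]<.1165]
    if len(lo)>10: print("tongue",len(lo),lo.mean(0),np.arctan2(lo[:,1].mean()-.06,lo[:,0].mean()-.511))
E
python3 look.py w1
```

```text
1.8167 pos [0.5114 0.0602 0.3396] yaw tool y -1.6594714069966787 x axis [-0.0003 -0.0004 -1.    ] F [-0.2543  0.4837 -0.2228] M [ 0.0907  0.1075 -0.0003] op 0.5011853757498906 q [-0.3945  0.6697  0.3084  1.9766 -0.3684  0.5495 -1.4911]
wing top z 0.15231310473223436 n 427 centre [0.5108 0.0589] size (10.506333351135254, 35.72892761230469) yaw -0.0785356884400552 grasp pt [0.5113 0.0602 0.1926]
tongue 175 [0.5334 0.0571 0.1134] -0.12770896341367538
```

View pics/w1.png

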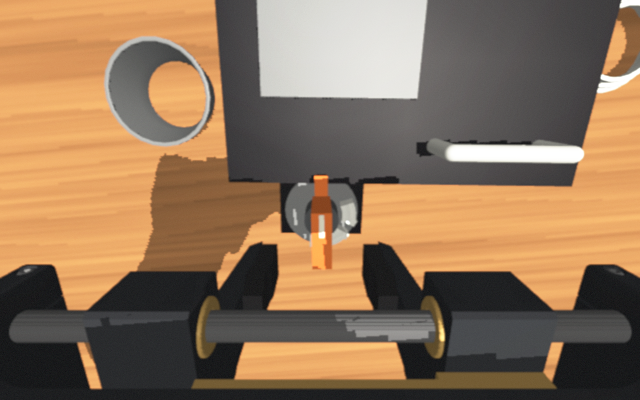

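The wing runs vertically in the image at x ≈ 321, from y 178 to 268, midway between the fingers and aligned with them to within 0.01 rad. I descend and close gently.

>>> carry_out(targets="0.5 15 0.7 0 0;0.5 15 0 0 0;0.5 15 0 0 0;0.5 7 0 0 0;0.5 0 0 0 0;0.5 0 0 0 0;0.5 0 0 0 0;0.05 0 0 0 0;0.05 0 0 0 0;0.05 0 0 0 0;0.05 0 0 0 0;0.05 0 0 0 0;0.05 0 0 0 0;0.05 0 0 0 0", force=20)

```text
clock: 3.03
tool_pos: [0.5114, 0.0592, 0.2879]
eef_rot: [0.706, -0.033, -0.706, -0.033]
contact_force: [-0.9, -0.6, 2.1]
opening: 0.134
```

```bash
python3 look.py w2
```

```text
3.0333 pos [0.5114 0.0592 0.2879] yaw tool y -1.6630167840378405 x axis [ 0.0004 -0.     -1.    ] F [-0.8827 -0.5694  2.1023] M [0.0387 0.1572 0.0257] op 0.13405806606509893 q [-0.3509  0.7531  0.2426  2.0119 -0.4118  0.4228 -1.4562]
wing top z 0.15227797607512547 n 1113 centre [0.5156 0.0585] size (11.715959548950195, 27.244640350341797) yaw -0.08748617338964801 grasp pt [0.5115 0.0592 0.1409]
tongue 396 [0.5346 0.0568 0.1134] -0.13479624529033699
```

View pics/w2.png

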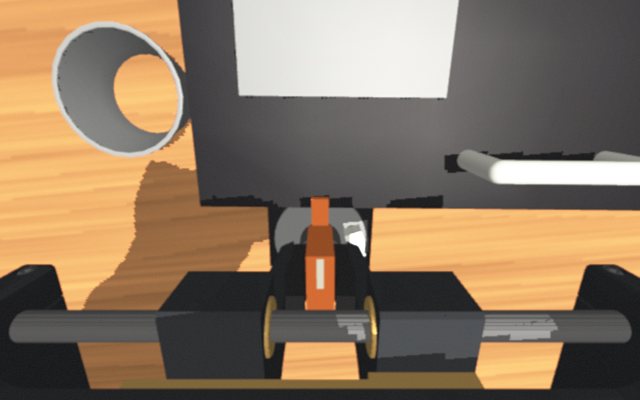

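The fingers hold the wing: the opening is 11.8 mm, and the wing sits between them at (320,270). I lift it 11 mm.

>>> carry_out(targets="0.05 -2 0 0 0;0.05 -2 0 0 0;0.05 -2 0 0 0;0.05 -2 0 0 0;0.05 -2 0 0 0;0.05 -1 0 0 0;0.05 0 0 0 0;0.05 0 0 0 0", force=20)

```text
clock: 3.75
tool_pos: [0.5114, 0.0593, 0.2987]
eef_rot: [0.706, -0.033, -0.706, -0.033]
contact_force: [1.9, -0.9, -7.9]
opening: 0.135
```

```bash
python3 look.py w3
```

```text
3.75 pos [0.5114 0.0593 0.2987] yaw tool y -1.6629646332329013 x axis [ 0.0001 -0.0001 -1.    ] F [ 1.9345 -0.9496 -7.857 ] M [-0.0994 -0.3189 -0.0114] op 0.13470457769287092 q [-0.3601  0.7352  0.2572  2.0059 -0.4037  0.449  -1.463 ]
wing top z 0.16301421132402905 n 1128 centre [0.5156 0.0585] size (11.695520401000977, 27.006288528442383) yaw -0.09084828110781855 grasp pt [0.5114 0.0593 0.1517]
```

The knob is up 10.7 mm with about 8 N of pull, as it should be. I turn it anticlockwise by a small amount first.

>>> carry_out(targets="0.05 0 0 0 -0.03;0.05 0 0 0 -0.05;0.05 0 0 0 -0.05;0.05 0 0 0 0")

```text
clock: 4.13
tool_pos: [0.5114, 0.0593, 0.2987]
eef_rot: [0.707, 0.014, -0.707, 0.014]
contact_force: [2.4, -1.6, -8.4]
opening: 0.135
```

```bash
python3 look.py w4
```

```text
4.1333 pos [0.5114 0.0593 0.2987] yaw tool y -1.530558808785432 x axis [ 0.      0.0002 -1.    ] F [ 2.3735 -1.6291 -8.4046] M [-0.0941 -0.3362 -0.0099] op 0.13456790344614597 q [-0.3398  0.7309  0.2232  2.0048 -0.3529  0.4424 -1.3816]
wing top z 0.1630153388753893 n 1127 centre [0.5156 0.0593] size (26.543827056884766, 11.602463722229004) yaw 0.054118949555286865 grasp pt [0.5114 0.0593 0.1517]
```

It turns freely. I go on to about 0.75 rad in total, which is before the notch range.

>>> carry_out(targets="0.05 0 0 0 -0.1;0.05 0 0 0 -0.1;0.05 0 0 0 -0.1;0.05 0 0 0 -0.1;0.05 0 0 0 -0.1;0.05 0 0 0 -0.1;0.05 0 0 0 -0.02;0.05 0 0 0 0;0.05 0 0 0 0")

```text
clock: 4.93
tool_pos: [0.5113, 0.0594, 0.2987]
eef_rot: [-0.669, -0.228, 0.67, -0.228]
contact_force: [1.6, -0.1, -8.4]
opening: 0.135
```

```bash
python3 look.py w5
```

```text
4.9333 pos [0.5113 0.0594 0.2987] yaw tool y -0.915510807701269 x axis [-0.0001  0.0001 -1.    ] F [ 1.5896 -0.1448 -8.4323] M [ 0.047  -0.3404  0.0626] op 0.13513150333751034 q [-0.2483  0.7178  0.0708  2.0001 -0.1127  0.4274 -1.0079]
wing top z 0.1630846617716072 n 1132 centre [0.5144 0.0621] size (26.978071212768555, 11.69188117980957) yaw 0.6465770965725146 grasp pt [0.5113 0.0594 0.1517]
```

View pics/w5.png

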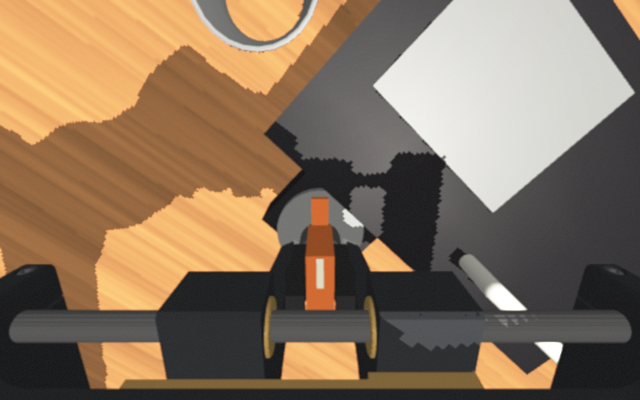

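The knob is at about 0.75 and the wing's tongue points into open space. I now lower it onto the crown's top and loosen the grip to 3 N.

>>> carry_out(targets="0.05 1.5 0 0 0;0.05 1.5 0 0 0;0.05 1 0 0 0;0.05 0 0 0 0;0.05 0 0 0 0;0.05 0 0 0 0", force=3)

```text
clock: 5.48
tool_pos: [0.5115, 0.0595, 0.2951]
eef_rot: [0.67, 0.228, -0.669, 0.228]
contact_force: [-0.1, 0.3, 5.0]
opening: 0.137
```

```bash
python3 look.py
```

```text
5.4833 pos [0.5115 0.0595 0.2951] yaw tool y -0.9130762604344373 x axis [ 0.0008  0.0003 -1.    ] F [-0.0987  0.2671  4.9754] M [0.1898 0.0996 0.015 ] op 0.13657472792169542 q [-0.2471  0.7241  0.0686  2.0022 -0.1125  0.4179 -1.0059]
wing top z 0.159391534270221 n 1104 centre [0.5148 0.0623] size (26.54290008544922, 11.746833801269531) yaw 0.6479124055430804 grasp pt [0.5116 0.0595 0.1481]
```

The knob rests on the crown at +7.1 mm. The fingers press it down with about 5 N of friction, so a drop will show as a change in Fz. I search in small steps.

>>> carry_out(targets="0.05 0 0 0 -0.02;0.05 0 0 0 -0.02;0.05 0 0 0 -0.02;0.05 0 0 0 -0.02;0.05 0 0 0 0")

```text
clock: 5.95
tool_pos: [0.5114, 0.0593, 0.2947]
eef_rot: [0.659, 0.255, -0.659, 0.255]
contact_force: [0.6, 0.7, 2.9]
opening: 0.146
```

```bash
python3 look.py
```

```text
5.95 pos [0.5114 0.0593 0.2947] yaw tool y -0.831637027452963 x axis [ 0.0001  0.0002 -1.    ] F [0.5864 0.708  2.9398] M [ 0.2153 -0.0414 -0.0769] op 0.1459089095165066 q [-0.2346  0.7239  0.0486  2.0018 -0.0798  0.4175 -0.9569]
wing top z 0.1594125339391267 n 1110 centre [0.5147 0.0623] size (26.682008743286133, 11.775116920471191) yaw 0.65451285056776 grasp pt [0.5114 0.0594 0.1477]
```

>>> carry_out(targets="0.05 0 0 0 -0.02;0.05 0 0 0 -0.02;0.05 0 0 0 0")

```text
clock: 6.25
tool_pos: [0.5113, 0.0593, 0.2946]
eef_rot: [-0.654, -0.269, 0.654, -0.269]
contact_force: [0.3, 0.7, 1.8]
opening: 0.152
```

>>> carry_out(targets="0.05 0 0 0 -0.02;0.05 0 0 0 -0.02;0.05 0 0 0 0")

```text
clock: 6.5
tool_pos: [0.5112, 0.0592, 0.2946]
eef_rot: [-0.649, -0.282, 0.649, -0.282]
contact_force: [0.9, 0.5, 1.3]
opening: 0.163
```

```bash
python3 look.py
```

```text
6.5 pos [0.5112 0.0592 0.2946] yaw tool y -0.7516594324767178 x axis [-0.0003 -0.0001 -1.    ] F [0.8534 0.5026 1.2691] M [ 0.1335  0.0086 -0.0707] op 0.16267402881188922 q [-0.2229  0.723   0.0294  2.0015 -0.0479  0.418  -0.9087]
wing top z 0.15958943721144522 n 1160 centre [0.5142 0.0622] size (27.32596206665039, 12.1424560546875) yaw 0.651664000570675 grasp pt [0.5112 0.0592 0.1476]
```

With 3 N the fingers slip round the wing: its yaw stays at 0.65 and the opening is growing. I raise the tool slightly to remove the down-force and grip at 8 N, which limits the torque to about 0.15 N m.

>>> carry_out(targets="0.15 -1 0 0 0;0.15 0 0 0 0;0.15 0 0 0 0;0.15 0 0 0 -0.02;0.15 0 0 0 -0.01;0.15 0 0 0 0", force=8)

```text
clock: 7.05
tool_pos: [0.5112, 0.0592, 0.2957]
eef_rot: [-0.644, -0.291, 0.645, -0.291]
contact_force: [-0.7, -1.1, -1.3]
opening: 0.151
```

```bash
python3 look.py w6
```

```text
7.05 pos [0.5112 0.0592 0.2957] yaw tool y -0.7224673749544601 x axis [-0.0004 -0.0001 -1.    ] F [-0.7096 -1.1342 -1.3378] M [-0.1226  0.1363 -0.0702] op 0.1512001041288689 q [-0.2187  0.7209  0.0225  2.0008 -0.0363  0.4208 -0.8911]
wing top z 0.15948638335731036 n 1145 centre [0.5138 0.0623] size (27.881086349487305, 11.826616287231445) yaw 0.7658797891892303 grasp pt [0.5111 0.0592 0.1487]
```

The knob now follows and stands at about 0.85. I continue in small steps with a check at each.

>>> carry_out(targets="0.15 0 0 0 -0.02;0.15 0 0 0 -0.02;0.15 0 0 0 0")

```text
clock: 7.35
tool_pos: [0.5112, 0.0592, 0.2957]
eef_rot: [-0.638, -0.304, 0.639, -0.304]
contact_force: [-0.3, -0.9, -0.6]
opening: 0.15
```

```bash
python3 look.py|tail -n1
```

```text
wing top z 0.159475697761218 n 1121 centre [0.5136 0.0624] size (28.12171173095703, 11.85052490234375) yaw 0.7965988197310763 grasp pt [0.5112 0.0592 0.1487]
```

>>> carry_out(targets="0.15 0 0 0 -0.02;0.15 0 0 0 -0.02;0.15 0 0 0 0")

```text
clock: 7.65
tool_pos: [0.5113, 0.0592, 0.2956]
eef_rot: [-0.632, -0.317, 0.632, -0.317]
contact_force: [-0.7, -1.1, -1.1]
opening: 0.155
```

```bash
python3 look.py|tail -n1
```

```text
wing top z 0.15946982092203493 n 1119 centre [0.5137 0.0627] size (27.660953521728516, 11.80342960357666) yaw 0.8599208675489176 grasp pt [0.5112 0.0592 0.1486]
```

>>> carry_out(targets="0.15 0 0 0 -0.02;0.15 0 0 0 -0.02;0.15 0 0 0 0")

```text
clock: 7.95
tool_pos: [0.5112, 0.0592, 0.2956]
eef_rot: [-0.626, -0.329, 0.626, -0.329]
contact_force: [0.4, -1.3, -1.4]
opening: 0.15
```

```bash
python3 look.py|tail -n1
```

```text
wing top z 0.15934496201876822 n 1120 centre [0.5133 0.0626] size (28.14992332458496, 11.83523178100586) yaw 0.8609713514408993 grasp pt [0.5112 0.0592 0.1486]
```

>>> carry_out(targets="0.15 0 0 0 -0.02;0.15 0 0 0 -0.02;0.15 0 0 0 0")

```text
clock: 8.25
tool_pos: [0.5115, 0.0595, 0.2958]
eef_rot: [0.619, 0.342, -0.619, 0.342]
contact_force: [0.2, -0.7, -0.2]
opening: 0.15
```

```bash
python3 look.py|tail -n1
```

```text
tongue 319 [0.5245 0.0783 0.1135] 0.9365652004828359
```

>>> carry_out(targets="0.15 0 0 0 -0.02;0.15 0 0 0 -0.02;0.15 0 0 0 0")

```text
clock: 8.55
tool_pos: [0.5116, 0.0597, 0.296]
eef_rot: [0.612, 0.354, -0.611, 0.354]
contact_force: [-0.1, 0.4, -0.7]
opening: 0.151
```

```bash
python3 look.py|tail -n1
```

```text
tongue 319 [0.5239 0.0788 0.1135] 0.9712606481458739
```

The tongue is back at z 0.1135, its home height, so the knob has dropped. I stop turning and check.

```bash
python3 look.py w7
```

```text
8.6 pos [0.5115 0.0597 0.2959] yaw tool y -0.5221945313778245 x axis [ 0.0008  0.0007 -1.    ] F [-0.6134  0.9051 -0.5843] M [ 0.1377  0.0792 -0.0005] op 0.1475603227410207 q [-0.1889  0.7194 -0.0272  1.9985  0.0424  0.4233 -0.7701]
wing top z 0.15236690234507771 n 1140 centre [0.5118 0.061 ] size (32.13624572753906, 11.74199390411377) yaw 0.9796884149339066 grasp pt [0.5117 0.0598 0.1489]
tongue 318 [0.5237 0.0788 0.1134] 0.9744075066433667
```

View pics/w7.png

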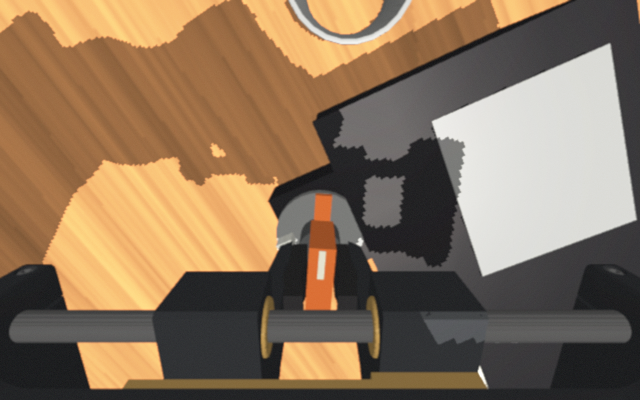

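The wing top is at 0.1524, its home height, and the knob is at about 1.06 rad with the moment near zero. I let go, rise, and turn the jaws towards the handle orientation.

>>> carry_out(targets="0.45 0 0 0 0;0.45 0 0 0 0;0.45 0 0 0 0;0.45 0 0 0 0;0.45 -15 0 0 0;0.45 -25 0 0 0;0.45 -25 0 0 0;0.45 -10 0 0 -0.03;0.45 0 0 0 -0.1;0.45 0 0 0 -0.1;0.45 0 0 0 -0.1;0.45 0 0 0 -0.1;0.45 0 0 0 0;0.45 0 0 0 0;0.45 0 0 0 0")

```text
clock: 9.9
tool_pos: [0.5113, 0.0592, 0.3707]
eef_rot: [0.523, 0.476, -0.523, 0.476]
contact_force: [0.1, 0.5, -0.4]
opening: 0.448
```

```bash
python3 look.py w8
```

```text
9.9 pos [0.5113 0.0592 0.3707] yaw tool y -0.09563498170381306 x axis [ 0. -0. -1.] F [ 0.1127  0.5076 -0.3876] M [-0.0139 -0.0041 -0.0131] op 0.44849676595360927 q [-0.104   0.5963 -0.1604  1.9332  0.1543  0.6237 -0.4584]
wing top z 0.15206589155010794 n 172 centre [0.5158 0.0684] size (14.554163932800293, 11.443787574768066) yaw 0.9771479589910528 grasp pt [0.5113 0.0592 0.2237]
tongue 160 [0.5236 0.0791 0.1135] 0.9873753839700707
```

View pics/w8.png

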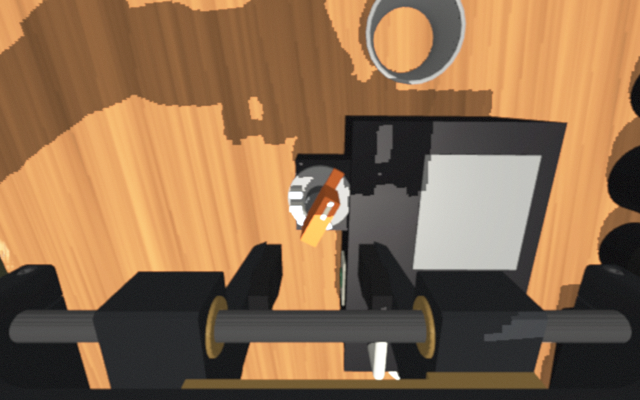

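The knob stays in its new notch: wing at (322,208) and tongue pointing to (338,172), clear of the lid's edge. I move part of the way to view the handle.

>>> carry_out(targets="0.45 0 20 15 0;0.45 0 20 15 0;0.45 0 13 15 0;0.45 0 0 0 0;0.45 0 0 0 0;0.45 0 0 0 0")

```text
clock: 10.45
tool_pos: [0.5593, 0.0105, 0.3705]
eef_rot: [-0.523, -0.477, 0.523, -0.476]
contact_force: [0.7, 0.7, -0.2]
opening: 0.452
```

```bash
python3 look.py w9
python3 - <<'E'
from h import *
np.set_printoptions(precision=4,suppress=True)
s=r.get_state();K,T=cam("wrist",s);p,d=eyes.snapshot("wrist")
hsv=cv2.cvtColor(p,cv2.COLOR_BGR2HSV)
v,u=np.nonzero((d>0)&(hsv[...,1]<60)&(hsv[...,2]>110));P=pts(K,T,np.c_[u,v],d[v,u])
k=(P[:,2]>.134)&(P[:,2]<.15)&(abs(P[:,0]-.555)<.035)&(abs(P[:,1]+.05)<.06);P=P[k];print(len(P),P.min(0),P.max(0))
c,sz,a=cv2.minAreaRect((P[:,:2]*1000).astype(np.float32));print(c,sz,a)
for z in(.138,.140,.142):
  q=P[P[:,2]>z];print(z,len(q),q.mean(0))
f=np.polyfit(P[:,1],P[:,0],1);print("slope",f)
E
```

```text
10.45 pos [0.5593 0.0105 0.3705] yaw tool y -0.0927745742823401 x axis [-0.0011  0.0006 -1.    ] F [ 0.7023  0.6726 -0.1832] M [-0.0001  0.0422 -0.0313] op 0.4517808307119912 q [ 0.0031  0.6479 -0.1729  1.803   0.1596  0.7052 -0.3501]
wing top z 0.15240610745715194 n 584 centre [0.5112 0.0595] size (34.223899841308594, 11.168940544128418) yaw 0.9795462687107236 grasp pt [0.5592 0.0105 0.2235]
tongue 161 [0.5239 0.0788 0.1134] 0.9682102009276728
770 [ 0.544  -0.0681  0.1341] [ 0.5586 -0.0155  0.1447]
(551.7020874023438, -42.08917999267578) (53.37589645385742, 9.64137077331543) 83.47879028320312
0.138 733 [ 0.552  -0.0399  0.142 ]
0.14 678 [ 0.5518 -0.0404  0.1422]
0.142 423 [ 0.5517 -0.0412  0.1428]
slope [0.1035 0.5561]
```

View pics/w9.png

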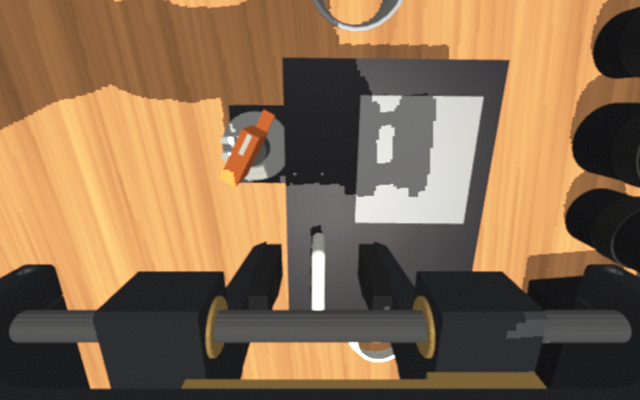

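The bar runs from (318,235) downwards between the fingers. Its top is at z ≈ 0.144 (expected 0.144) and its centre at about (0.551, -0.0545). I go over it, descend so the bar sits near the tips, and close.

>>> carry_out(targets="0.4 0 -1.6 22 0;0.4 0 0 22 0;0.4 0 0 21.4 0;0.4 20 0 0 0;0.4 20 0 0 0;0.4 20 0 0 0;0.4 16 0 0 0;0.4 0 0 0 0;0.4 0 0 0 0", force=30)

```text
clock: 11.3
tool_pos: [0.5519, -0.0545, 0.2945]
eef_rot: [-0.522, -0.477, 0.523, -0.476]
contact_force: [0.7, 0.7, 0.5]
opening: 0.397
```

```bash
python3 look.py w10
python3 - <<'E'
from h import *
np.save("side1.npy",1)
p,d=eyes.snapshot("side");cv2.imwrite("pics/s1.png",cv2.resize(p[150:290,240:400],None,fx=4,fy=4))
E
```

```text
11.3 pos [ 0.5519 -0.0545  0.2945] yaw tool y -0.09170713527511029 x axis [-0.0017  0.0005 -1.    ] F [0.6849 0.7118 0.491 ] M [ 0.0175  0.021  -0.0079] op 0.396750155888829 q [ 0.1051  0.7576 -0.1509  1.8772  0.2071  0.5235 -0.2769]
wing top z 0.15129042555687644 n 144 centre [0.5083 0.0542] size (24.437515258789062, 11.302682876586914) yaw 0.9563225053198239 grasp pt [ 0.5516 -0.0544  0.1475]
tongue 35 [0.5069 0.0496 0.106 ] -1.9476225390689466
```

View pics/w10.png

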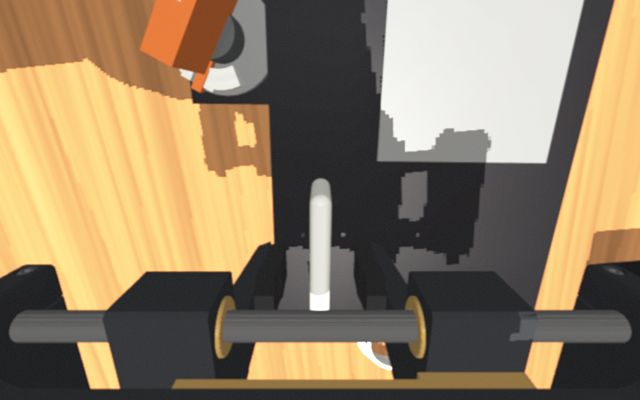

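View pics/s1.png

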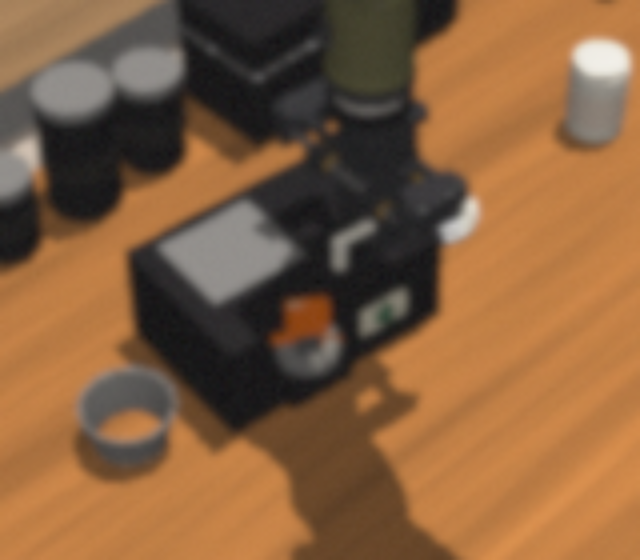

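The bar is centred between the fingers, at (320,180)–(320,300). I close on it.

>>> carry_out(targets="0.02 0 0 0 0;0.02 0 0 0 0;0.02 0 0 0 0;0.02 0 0 0 0;0.02 0 0 0 0;0.02 0 0 0 0", force=30)

```text
clock: 11.9
tool_pos: [0.5516, -0.0553, 0.2951]
eef_rot: [-0.522, -0.477, 0.523, -0.476]
contact_force: [-2.8, 0.4, 5.2]
opening: 0.103
```

```bash
python3 - <<'E'
import numpy as np
# arc: increments per row, (up, back) mm; hinge at 135 back, 38 below
a0=np.arctan2(38,-135);rr=np.hypot(135,38)
th=np.linspace(0,np.deg2rad(62),21)
p=rr*np.c_[np.cos(a0-th),np.sin(a0-th)]
for i,d in enumerate(np.diff(p,axis=0)):print(round(np.rad2deg(th[i+1]),1),"back %.1f up %.1f"%tuple(d))
E
python3 -c "
from h import *;s=r.get_state();print(s['tool_pos'],s['contact_force'],s['opening'])"
```

```text
3.1 back 2.3 up 7.2
6.2 back 2.6 up 7.1
9.3 back 3.0 up 7.0
12.4 back 3.4 up 6.8
15.5 back 3.8 up 6.6
18.6 back 4.1 up 6.4
21.7 back 4.4 up 6.1
24.8 back 4.8 up 5.9
27.9 back 5.1 up 5.6
31.0 back 5.4 up 5.3
34.1 back 5.7 up 5.1
37.2 back 5.9 up 4.7
40.3 back 6.2 up 4.4
43.4 back 6.4 up 4.1
46.5 back 6.6 up 3.7
49.6 back 6.8 up 3.4
52.7 back 7.0 up 3.0
55.8 back 7.1 up 2.6
58.9 back 7.3 up 2.2
62.0 back 7.4 up 1.8
[ 0.55160443 -0.05530699  0.29510707] [-2.84391913  0.4174207   5.19944093] 0.10335844876641404
```

>>> carry_out(targets="0.02 -7.2 2.3 0 0;0.02 -7.1 2.6 0 0;0.02 -7 3 0 0;0.02 -6.8 3.4 0 0;0.02 0 0 0 0;0.02 0 0 0 0")

```text
clock: 12.4
tool_pos: [0.5628, -0.0564, 0.3237]
eef_rot: [-0.522, -0.477, 0.523, -0.476]
contact_force: [-6.1, 0.9, 2.6]
opening: 0.1
```

```bash
python3 look.py w11
python3 - <<'E'
from h import *
p,d=eyes.snapshot("side");cv2.imwrite("pics/s2.png",cv2.resize(p[150:290,240:400],None,fx=4,fy=4))
E
```

```text
12.4 pos [ 0.5628 -0.0564  0.3237] yaw tool y -0.09320400905692185 x axis [-0.0024 -0.0002 -1.    ] F [-6.0576  0.9126  2.6402] M [ 0.1671  1.3973 -0.0386] op 0.09957253878373343 q [ 0.1169  0.7231 -0.1666  1.8239  0.1923  0.6126 -0.2599]
wing top z 0.1514208141197698 n 119 centre [0.5106 0.0567] size (31.220863342285156, 10.043841361999512) yaw 0.9599157754206133 grasp pt [ 0.5625 -0.0565  0.1767]
tongue 37 [0.5084 0.0519 0.1066] -1.8860472027976238
```

View pics/s2.png

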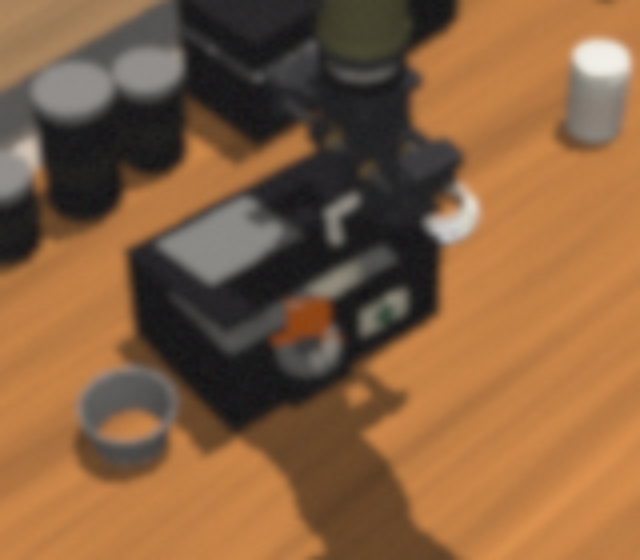

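View pics/w11.png

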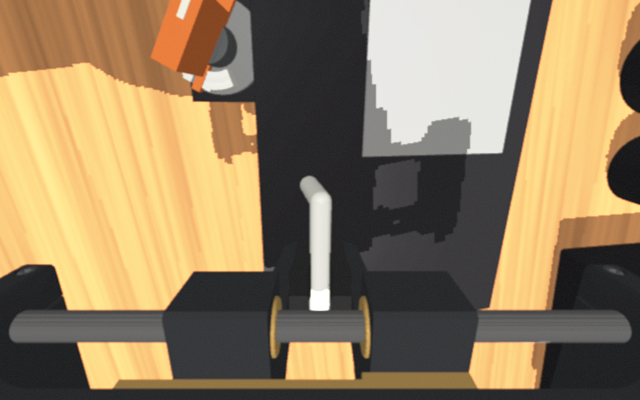

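The lid is following: the gap shows at the front in the side view, and forces are small. I continue along the arc.

>>> carry_out(targets="0.02 -6.6 3.8 0 0;0.02 -6.4 4.1 0 0;0.02 -6.1 4.4 0 0;0.02 -5.9 4.8 0 0;0.02 -5.6 5.1 0 0;0.02 -5.3 5.4 0 0;0.02 0 0 0 0")

```text
clock: 13.08
tool_pos: [0.59, -0.0591, 0.3606]
eef_rot: [-0.521, -0.477, 0.524, -0.475]
contact_force: [-10.6, 0.2, 10.1]
opening: 0.101
```

>>> carry_out(targets="0.02 -5.1 5.7 0 0;0.02 -4.7 5.9 0 0;0.02 -4.4 6.2 0 0;0.02 -4.1 6.4 0 0;0.02 -3.7 6.6 0 0;0.02 0 0 0 0")

```text
clock: 13.58
tool_pos: [0.6215, -0.0624, 0.3842]
eef_rot: [-0.522, -0.476, 0.523, -0.476]
contact_force: [-10.5, -0.2, 15.4]
opening: 0.101
```

```bash
python3 look.py w12
python3 - <<'E'
from h import *
p,d=eyes.snapshot("side");cv2.imwrite("pics/s3.png",cv2.resize(p[150:290,240:400],None,fx=4,fy=4))
E
```

```text
13.5833 pos [ 0.6215 -0.0624  0.3842] yaw tool y -0.09388485707781262 x axis [-0.0008 -0.0011 -1.    ] F [-10.4932  -0.1837  15.3974] M [-0.0733  2.3653  0.0017] op 0.10132811328170888 q [ 0.1291  0.712  -0.1863  1.5884  0.1622  0.8573 -0.2134]
wing top z 0.15191645521720182 n 91 centre [0.5114 0.0584] size (34.98564529418945, 10.983515739440918) yaw 0.9758564590204188 grasp pt [ 0.6214 -0.0626  0.2372]
tongue 34 [0.5183 0.0658 0.1104] 0.6690099113557544
```

View pics/s3.png

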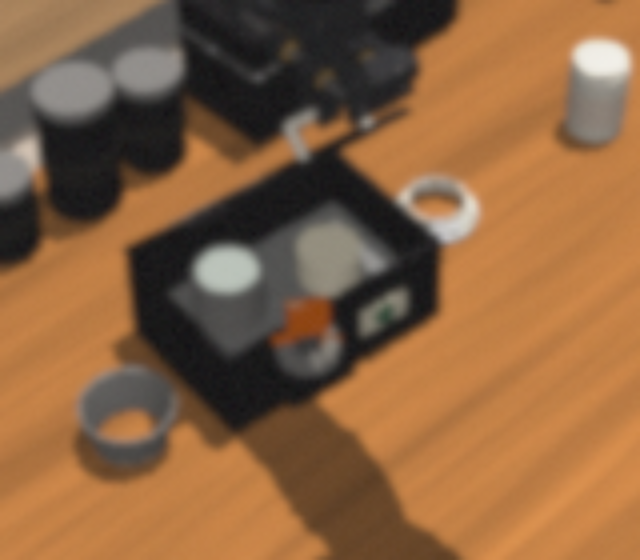

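View pics/w12.png

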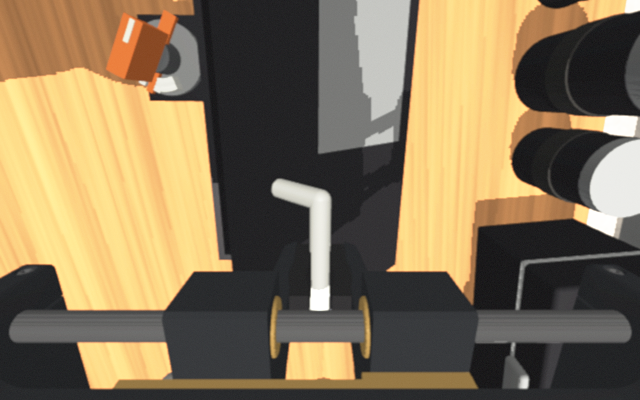

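The lid is at about 45°. The force is mostly radial, meaning the path runs slightly inside the arc. I ease outwards by about 2 mm and go on to about 62°.

>>> carry_out(targets="0.02 -4.8 6 0 0;0.02 -4 6.7 0 0;0.02 -3.2 7 0 0;0.02 -2.6 7.2 0 0;0.02 -2 7.4 0 0;0.02 0 0 0 0;0.02 0 0 0 0")

```text
clock: 14.27
tool_pos: [0.6568, -0.066, 0.3986]
eef_rot: [0.524, 0.475, -0.522, 0.477]
contact_force: [0.1, -1.3, 0.4]
opening: 0.102
```

```bash
python3 look.py w13
```

```text
14.2667 pos [ 0.6568 -0.066   0.3986] yaw tool y -0.09397178712197625 x axis [ 0.0041 -0.0013 -1.    ] F [ 0.1087 -1.3348  0.3655] M [-0.5024  0.2626 -0.0424] op 0.10184991247441604 q [ 0.127   0.7437 -0.1861  1.4583  0.1563  0.9499 -0.1956]
wing top z 0.15188110027598922 n 132 centre [0.5114 0.0587] size (34.913719177246094, 11.759416580200195) yaw 1.0120102023987896 grasp pt [ 0.6574 -0.0662  0.2516]
tongue 59 [0.5177 0.0652 0.1102] 0.6602347389320565
```

View pics/w13.png

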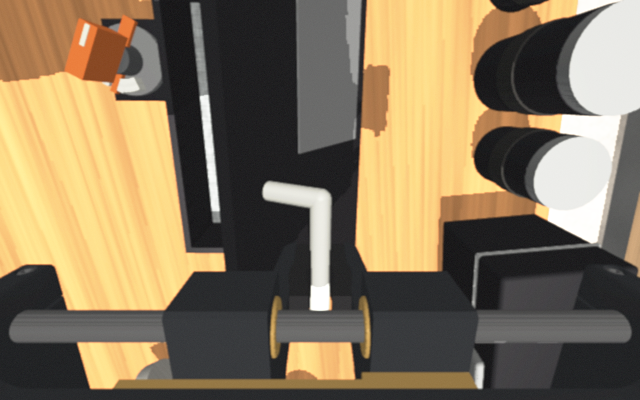

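The lid is at about 62°, computed from the arc, with forces near zero. I release by a small opening and rise straight up.

>>> carry_out(targets="0.16 0 0 0 0;0.16 0 0 0 0;0.17 0 0 0 0;0.17 0 0 0 0;0.17 -5 0 0 0;0.17 -10 0 0 0;0.17 -20 0 0 0;0.17 -25 0 0 0;0.17 -25 0 0 0;0.17 -15 0 0 0;0.17 0 0 0 0;0.17 0 0 0 0;0.17 0 0 0 0")

```text
clock: 15.4
tool_pos: [0.6555, -0.065, 0.4964]
eef_rot: [-0.522, -0.477, 0.523, -0.476]
contact_force: [0.2, 0.1, -0.7]
opening: 0.168
```

```bash
python3 look.py w14
python3 - <<'E'
from h import *
for n in("side","scene"):
    p,d=eyes.snapshot(n);np.save(n+"f.npy",d)
    cv2.imwrite(f"pics/{n}f.png",p)
p,d=eyes.snapshot("side");cv2.imwrite("pics/s4.png",cv2.resize(p[130:290,220:400],None,fx=3.5,fy=3.5))
E
```

```text
15.4 pos [ 0.6555 -0.065   0.4964] yaw tool y -0.09280317628230575 x axis [-0.0017  0.     -1.    ] F [ 0.1752  0.0895 -0.6791] M [-0.0178 -0.0279  0.0061] op 0.16780624661028587 q [ 0.1282  0.6554 -0.1952  1.3263  0.1285  1.1737 -0.1702]
wing top z 0.15252997391326636 n 361 centre [0.5109 0.0587] size (34.80703353881836, 11.895028114318848) yaw 0.9881731795878718 grasp pt [ 0.6552 -0.065   0.3494]
tongue 104 [0.5195 0.0714 0.1119] 0.9273930578468326
```

View pics/w14.png

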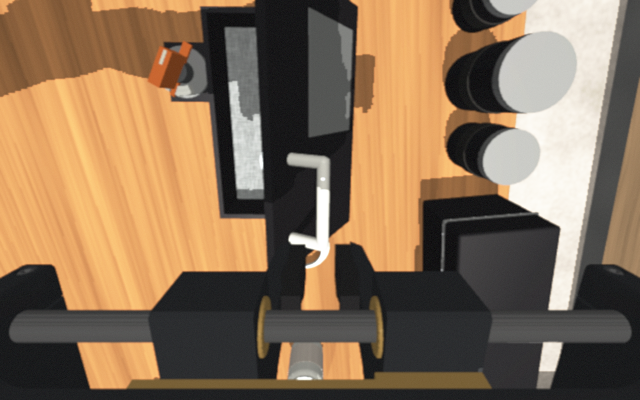

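View pics/s4.png

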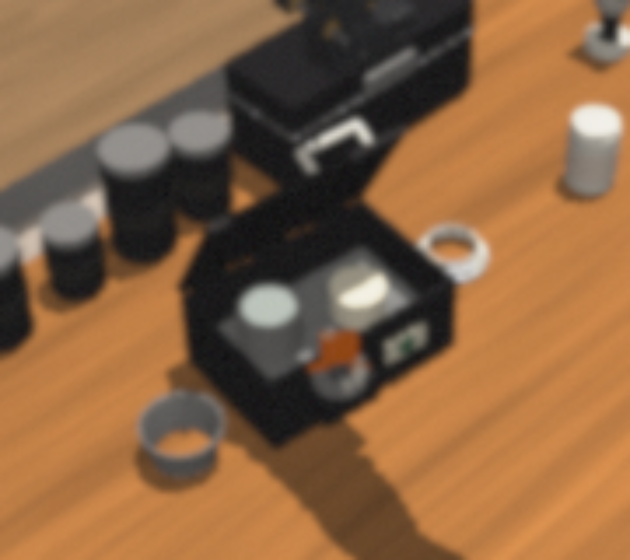

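View pics/scenef.png

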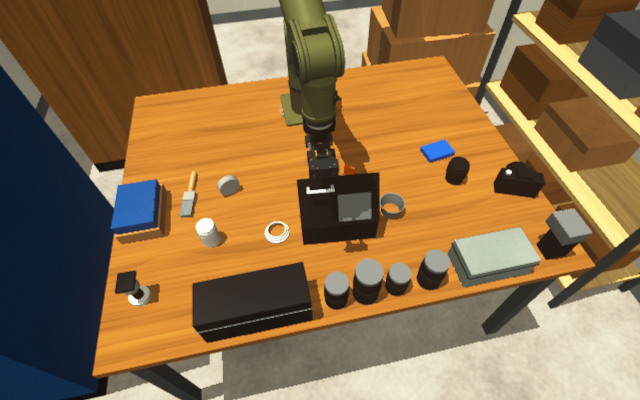

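The lid stands open by itself, the gripper is clear above it, and the bystanders haven't moved. I measure the bar height once more and hand in.

Run:
```python
from h import *
s=r.get_state();K,T=cam("wrist",s);p,d=eyes.snapshot("wrist")
a=np.array([[323,185],[322,200],[321,215]]);P=pts(K,T,a,d[a[:,1],a[:,0]]);print(P)
c=P.mean(0);h=c[2]-.005-.101;print("lid angle deg",np.rad2deg(np.arctan2(38,-135)-(np.pi-np.arcsin(min(1,h*1000/140.2)))),"h",h,s["contact_force"])
r.finish_job()
```

```text
[[ 0.65820301 -0.04838187  0.24300179]
 [ 0.65636497 -0.06025686  0.24340947]
 [ 0.65437119 -0.07364311  0.24063022]]
lid angle deg 60.815704441531516 h 0.136347160384388 [-0.08118376 -0.40352843 -0.15283725]
the job is handed in; nothing more can be done
```

The job is done and handed in at about 15.7 s of the 67 s allowed. I pulled the knob up about 11 mm and turned it anticlockwise. I then let it down onto the crown's top and felt for the second notch, where it dropped at about 1.06 rad. After letting go of the knob, I lifted the lid by its bar to about 61–62° and withdrew.

**Last checks:**
- **Knob:** the wing top was at z 0.1525 m, its height when fully home. Its yaw was about 0.98, so it is turned about 1.07 rad.
- **Lid:** it stood by itself at about 61° from the bar's measured height, and 62° from the arc I moved it along.
- **Robot:** the gripper was clear with the force reading near zero.
- **Bystanders:** none looked moved in the pictures, but I did not measure them.

**Two things did not go as planned:**
- **First search:** gripping at 3 N, the fingers slipped round the wing, so I finished the search at 8 N. The twist readings I took stayed below 0.1 N m.
- **Lifting the lid:** the force reached about 18 N partway because my arc was a little too tight. I corrected it and the force fell to near zero.

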